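# Hold a hinge leaf in line on its jamb for the pin

### The arm

A 6-joint arm with a two-finger parallel gripper is mounted at the origin on the work surface; the furniture and walls round the work are solid. World frame = base frame: x ahead of the robot, y to its left, z up, the work surface at z = 0. Lengths are in m, angles in degrees, forces in N, time in s.
With the tool pointing down it reaches from about 0.375 to 0.9 m from the base axis. Payload 3.1 kg.
Tool frame: the origin (TCP) lies at the very end of the fingers, on their centre line; the grasp point (between the pads) lies bot.grip_point_offset behind it (bot.grip_point_offset is the distance from the TCP to the grasp point, in m); z points along the fingers, y is the line along which they close (so a half turn about z gives the same grasp; the last joint's range is limited). The gripper opens to 87 mm and grips with 3 to 60 N. Pads are 19 mm wide; open, the fingers measure 117 mm over their backs; the gripper's body (75 mm by 190 mm) begins 51 mm behind the grasp point.
Start: joints at [58.986, 30.224, 82.088, -0, 67.689, -10.227], TCP at [0.222, 0.584, 0.223] pointing down, gripper open.
Joint ranges: [-176.69, 176.69], [-43.24, 126.21], [12.49, 139.97], [-82, 262], [0, 151.66], [-163.58, 163.58]. Speed limits (degrees/s): [159.86, 159.86, 180, 180, 180, 180].

### API

Orientations are given as a 3x3 rotation matrix whose columns are the frame's x, y, z axes.
In Python, from rig import bot, viewer, ticket gives the robot as it stands.
- The arm moves only by the tool servo_tool, never from a script. Its argument "targets" is a list of rows, each an object with "offset": the shift along the tool's x, y, z in m, a list of three; "dr": the turn, a rotation vector about the tool's x, y, z in degrees, a list of three. In form: [{"offset": [x, y, z], "dr": [ax, ay, az]}, ...]. A call has 1 to 20 rows; each row is the pose to reach, as a shift and turn from the pose commanded when the call began, along the tool's axes at that moment; what a row does not reach only later rows make up. A row lasts 1/12 s, in which the tool goes at most 41.7 mm and 7.16 degrees, less where a joint would pass 70% of its speed; a pose out of reach is approached as far as the arm can. A call with a gripper value outside its range is refused whole. "gripper" is the gripper command: -1 is fully open, 1 is shut, values between are in proportion, set as the call begins (left out, the last holds). The fingers move at their own pace and stop on an object; the grip force is fixed at half the most. Time passes only in rows, so rows that repeat a pose let the fingers close. It gives the time, the measured TCP pose, the force, the opening and the grip force at its end, in the units of the state.
- bot.read_state(): the state, without advancing time (a new reading comes with each control period).
- viewer.capture(name): name is "side" or "top"; returns a dict with "color" (384x512x3 uint8, red, green, blue), "camera_matrix" (3x3 intrinsics, pixels), "R" (3x3) and "t" (3): a world point X has camera coordinates R X + t. Camera axes: x right, y down, z forward; pixel columns grow to the right and rows downward; lengths in m; the calibration is good to about 2 mm. A picture is of the moment at which its call begins. There is no depth.
- ticket.hand_in(): hands the job in; it is judged then, once.
The state is a dict: "time_s": time; "joint_positions": joint angles; "qvel": joint speeds; "tau": joint torques, N m; "position": TCP position; "tcp_rot": TCP orientation; "force": force on the tool from outside, world axes, zero at the start; "moment": the same for the moment, N m; "opening": opening from 0.0 (shut) to 1.0 (fully open); "grasp_force": force on a finger pad.
Only numpy, scipy, OpenCV 4.12 (cv2) and the standard library are available. Lean on these libraries where they do the work, as an engineer would, in place of code of your own. Each camera call takes 0.05 s, during which the arm holds its last target. There are 200 camera calls.

### The job

Pick up, by its upright tab, the loose hinge leaf that has one single knuckle in the middle, and bring that knuckle into the gap between the two knuckles of the jamb block so that all three holes line up ready for the hinge pin, with the leaf level and reaching out in front of the block. Finish while still holding it there in the gripper, steady and without pressing it against the jamb: do not let go or put it down. Leave the other leaf (the one with two knuckles) and the small amber bottle where they are.

Things in the scene. Friction and masses are not known exactly. Their poses are not given: they have to be found in the camera images.
- leaf_tab (a point): Centre of the grip tab of the loose single-knuckle steel leaf (0.3 kg), which starts flat on the bench. Tab: upright, 40 long (x) x 12 thick (y; grip across this) x 42 high, from 5 to 47 above the leaf's underside; this point is 26 above it. Axes: z up out of the leaf, x towards its knuckle, y along the hinge axis. Knuckle centre is at x +50, z -15 from here.
- leaf_knuckle (a point): Centre of the bore of the loose leaf's only knuckle: barrel of 22 outer diameter, 26 long along y, 12 mm hole through it along y; 11 above the leaf's underside. Same axes as leaf_tab. The leaf plate, 85 (x) x 60 (y) x 6 thick, lies from x = -102 to -17 from here; a 26 wide neck joins it to the knuckle.
- jamb_gap (a point): Middle of the gap between the jamb's two fixed knuckles, on their hole axis, 95 above the bench: the loose knuckle's centre belongs here. Axes: y along the holes (level), z up, x back into the block; the leaf reaches out to -x. Fixed knuckles: 22 outer diameter, 12 holes, 24 long each; the gap is 32 long, open above, below and in front; the block's face is 17 behind the axis.
- jamb: The jamb, fixed to the bench: grey block 50 deep x 96 wide x 84 high with a steel leaf on top and a base plate 140 wide. The 8 mm hinge pin lies parked in clips on its top, 50 behind the hole axis, up to 107 above the bench. Origin on the bench right under jamb_gap, same axes.
- twin_tab (a point): Tab centre of the other loose leaf, a bystander: same plate and tab as the right leaf but with two short knuckles (14 long) at the two ends of its edge and none in the middle. Same axes and offsets.
- amber: Small amber glass bottle, 44 diameter x 78 high, bystander; origin at the centre of its underside.

How it is judged:
By the outcome, as a careful person would: the job done as asked, in the order asked, and still so for the second after the job is handed in, while the arm keeps its last pose, push and grip.
It also fails if it takes over 32 s, if anything falls off the work surface, if the arm or the gripper's body presses on something with over 40 N, if the wrist force passes 120 N, or if a joint passes its speed limit or range.

## Working session

There is one attempt and no reset: what is moved stays moved. The work goes in short steps, Python scripts to look and compute and a tool call to move; the robot and the scene stay as the last step left them, time stands still between calls to the robot, and variables do not carry over. Pictures are saved under pics/ and viewed, at most 10 in all, crops included, and the job is handed in when it is done.

Besides the shell and the picture viewer there is one more tool, called after ">>>" as a command line: name --argument value ..., lists and objects as JSON in quotes. servo_tool: Moves the arm, as the interface text tells. Its arguments: {"type":"object","properties":{"targets":{"type":"array"},"gripper":{"type":"number"}},"required":["targets"]}

```bash
mkdir -p pics
python3 - <<'E'
from rig import bot,viewer
import cv2,numpy as np,pickle
d={}
for n in("side","top"):
    c=viewer.capture(n);d[n]=c
    cv2.imwrite(f"pics/{n}0.png",cv2.resize(c["color"][:,:,::-1],(768,576),interpolation=cv2.INTER_CUBIC))
    print(n,c["camera_matrix"].tolist(),(-c["R"].T@c["t"]).round(3),c["R"].round(3).tolist())
pickle.dump(d,open("c0.pkl","wb"))
s=bot.read_state();print(s,bot.grip_point_offset)
E
```

```text
side [[415.3340931264887, 0.0, 257.65174249356284], [0.0, 415.3340931264887, 194.07147181376374], [0.0, 0.0, 1.0]] [0.527 0.665 0.587] [[-1.0, 0.001, 0.002], [-0.001, 0.565, -0.825], [-0.002, -0.825, -0.565]]
top [[479.24655036247935, 0.0, 254.3415391602524], [0.0, 479.24655036247935, 190.14556463994094], [0.0, 0.0, 1.0]] [ 0.434 -0.053  1.018] [[-0.014, -1.0, -0.02], [-0.994, 0.016, -0.107], [0.108, 0.018, -0.994]]
{'time_s': 0.1, 'joint_positions': array([ 5.89853351e+01,  3.02736232e+01,  8.21476796e+01,  2.17805593e-04,
        6.76878834e+01, -1.02259131e+01]), 'qvel': array([-0.0340803 ,  0.00087148, -0.14054607,  0.04398089,  0.0505041 ,
        0.05488854]), 'tau': array([ 5.59647615e-04, -4.40984881e+01, -1.77151161e+01,  6.35221833e-02,
        5.33227343e-02, -3.61978505e-05]), 'position': array([0.22145067, 0.58377059, 0.22167722]), 'tcp_rot': array([[-9.34894691e-01,  3.54923861e-01, -9.84918683e-04],
       [ 3.54925063e-01,  9.34893330e-01, -1.63140468e-03],
       [ 3.41769459e-04, -1.87476390e-03, -9.99998184e-01]]), 'force': array([-0.80783398,  0.20333613,  0.16291133]), 'moment': array([ 0.02559694, -0.00320894, -0.00059511]), 'grasp_force': 0.0, 'opening': 1.0022368653761573} 0.0187
```

View pics/top0.png

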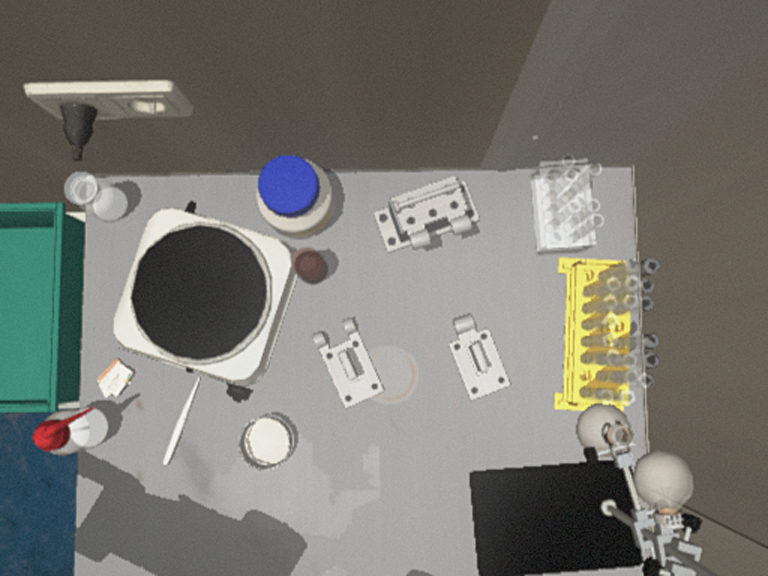

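View pics/side0.png

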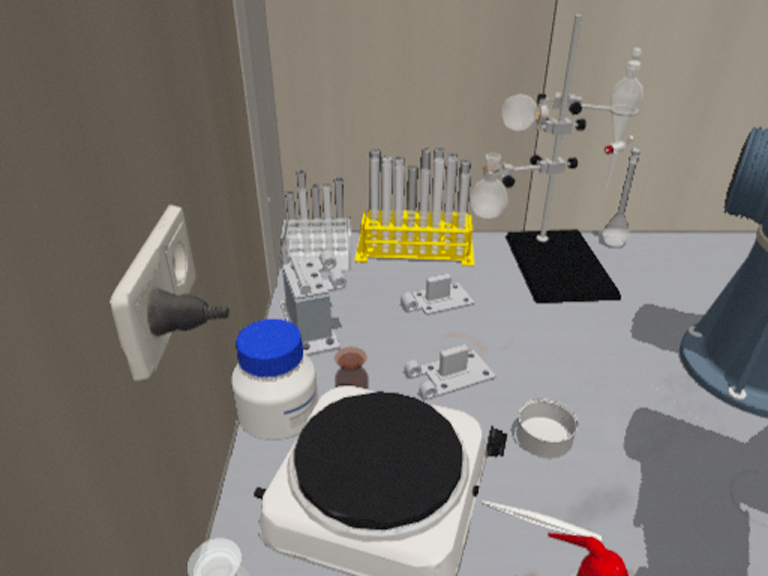

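Top view (768 px wide): the single-knuckle leaf is near (478,357) with its knuckle at (466,325). The twin is at (350,363), the jamb knuckles at about (421,236) and (460,225), and the bottle at (311,265). Next I'll enlarge the top and side views for precise features.

Run:
```python
import cv2,pickle,numpy as np
d=pickle.load(open("c0.pkl","rb"))
t=d["top"]["color"][:,:,::-1];s=d["side"]["color"][:,:,::-1]
a=cv2.resize(t[112:272,240:350],None,fx=3.6,fy=3.6,interpolation=cv2.INTER_CUBIC)
b=cv2.resize(s[160:240,180:325],None,fx=2.7,fy=2.7,interpolation=cv2.INTER_CUBIC)
o=np.zeros((576,396+392,3),np.uint8);o[:a.shape[0],:396]=a;o[:b.shape[0],396:396+b.shape[1]]=b[:,:392]
cv2.imwrite("pics/z.png",o)
```

```text
(no output)
```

View pics/z.png

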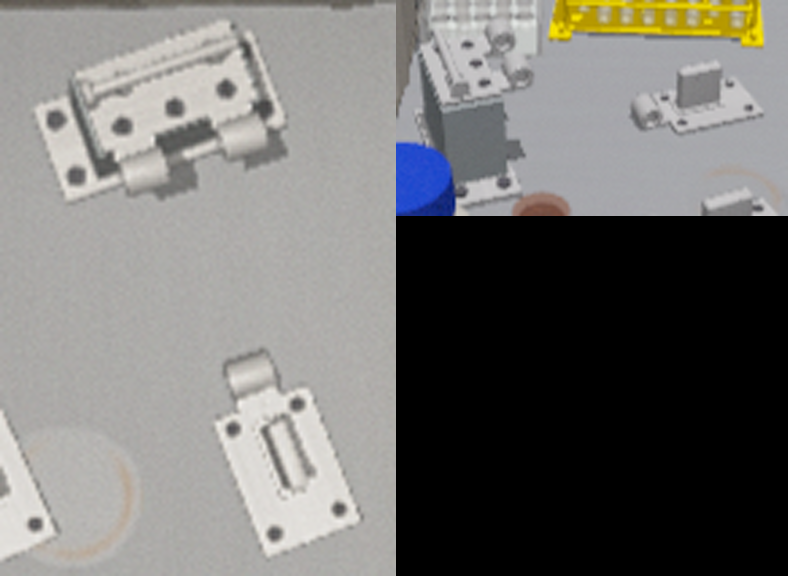

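The crop shows the leaf's four plate holes at (233,429), (298,404), (339,509) and (275,535). The jamb's top holes are at (122,126), (175,107) and (227,89), and the bores in the side view are at (519,75) and (502,37). Now computing positions by ray casting, refined with dark-blob centroids.

```bash
cat > h.py <<'E'
import numpy as np,cv2,pickle
def ray(c,uv,z):
    d=c["R"].T@np.linalg.inv(c["camera_matrix"])@[uv[0],uv[1],1]; o=-c["R"].T@c["t"]
    return o+d*(z-o[2])/d[2]
def tri(A,B):
    (c1,u1),(c2,u2)=A,B;M=[];b=[];O=[]
    for c,u in(A,B):
        d=c["R"].T@np.linalg.inv(c["camera_matrix"])@[u[0],u[1],1];d/=np.linalg.norm(d);P=np.eye(3)-np.outer(d,d)
        M.append(P);b.append(P@(-c["R"].T@c["t"]))
    x=np.linalg.solve(sum(M),sum(b));return x
def dark(c,uv,r=3):
    g=cv2.cvtColor(c["color"],cv2.COLOR_RGB2GRAY).astype(float)
    u,v=np.round(uv).astype(int);w=g[v-r:v+r+1,u-r:u+r+1];w=np.clip(np.median(w)-12-w,0,None)
    yy,xx=np.mgrid[v-r:v+r+1,u-r:u+r+1];return np.array([(w*xx).sum(),(w*yy).sum()])/w.sum()
def zt(x,y):return np.array([240+(x+.5)/3.6-.5,112+(y+.5)/3.6-.5])
def zs(x,y):return np.array([180+(x-396+.5)/2.7-.5,160+(y+.5)/2.7-.5])
def proj(c,X):
    p=c["camera_matrix"]@(c["R"]@X+c["t"]);return p[:2]/p[2]
E
python3 - <<'E'
from h import *
np.set_printoptions(precision=4,suppress=True)
d=pickle.load(open("c0.pkl","rb"));T=d["top"];S=d["side"]
def top(L,z,dk=True):
    r=[]
    for p in L:
        u=zt(*p);v=dark(T,u) if dk else u
        if dk:print("shift",(v-u).round(2))
        r.append(ray(T,v,z))
    return np.array(r)
H=top([(233,429),(298,404),(339,509),(275,535)],.006);print(H)
C=top([(215,422),(310,388),(360,520),(268,556)],.003,False)
print("plate centre holes/corners",H.mean(0),C.mean(0),[np.linalg.norm(C[i]-C[i-1]) for i in range(4)])
dx=(H[0]+H[1]-H[2]-H[3]);dy=(H[0]+H[3]-H[1]-H[2]);print("yaw",np.degrees(np.arctan2(dx[1],dx[0])),np.degrees(np.arctan2(dy[1],dy[0]))-90)
K=top([(250,372)],.015,False);print("knuckle",K, np.linalg.norm((K-H.mean(0))[0,:2]))
tabtop=top([(288,452)],.047,False);print("tab top",tabtop)
J=top([(122,126),(175,107),(227,89)],.09);dj=J[0]-J[2];print(J,"jyaw",np.degrees(np.arctan2(dj[1],dj[0]))-90)
k=top([(145,171),(244,139)],.1,False);dk=k[0]-k[1];print("jk",k,k.mean(0),np.linalg.norm(dk),np.degrees(np.arctan2(dk[1],dk[0]))-90)
s1=[ray(S,zs(519,75),.095),ray(S,zs(502,37),.095)];e=s1[0]-s1[1]
print("side",s1,np.linalg.norm(e),np.degrees(np.arctan2(e[1],e[0]))-90,"gap",s1[1]+e*16/56)
m=d["side"]["color"][160:215,175:240][:,:,::-1];cv2.imwrite("pics/sz.png",cv2.resize(m,None,fx=10,fy=10,interpolation=cv2.INTER_CUBIC))
E
```

```text
shift [-0.14 -0.1 ]
shift [-0.51  0.14]
shift [-0.1  -0.07]
shift [-0.19 -0.43]
[[ 0.456  -0.1375  0.006 ]
 [ 0.4695 -0.1749  0.006 ]
 [ 0.4088 -0.1977  0.006 ]
 [ 0.3952 -0.1601  0.006 ]]
plate centre holes/corners [ 0.4324 -0.1676  0.006 ] [ 0.4309 -0.1695  0.003 ] [np.float64(0.08311577721399536), np.float64(0.05919979655936244), np.float64(0.08151310736052769), np.float64(0.05747026967788576)]
yaw 20.49338475215621 19.92218655251068
knuckle [[ 0.4884 -0.1477  0.015 ]] 0.05944521724517219
tab top [[ 0.4417 -0.1647  0.047 ]]
shift [-0.02 -0.07]
shift [-0.25  0.12]
shift [-0.39 -0.13]
[[ 0.6198 -0.0744  0.09  ]
 [ 0.6294 -0.1031  0.09  ]
 [ 0.6394 -0.1314  0.09  ]] jyaw 19.009623742828538
jk [[ 0.5928 -0.0861  0.1   ]
 [ 0.6093 -0.1397  0.1   ]] [ 0.6011 -0.1129  0.1   ] 0.056110178676585167 17.11462772379815
side [array([ 0.5941, -0.0775,  0.095 ]), array([ 0.6119, -0.135 ,  0.095 ])] 0.06018704493415101 17.230030257321985 gap [ 0.6068 -0.1186  0.095 ]
```

View pics/sz.png

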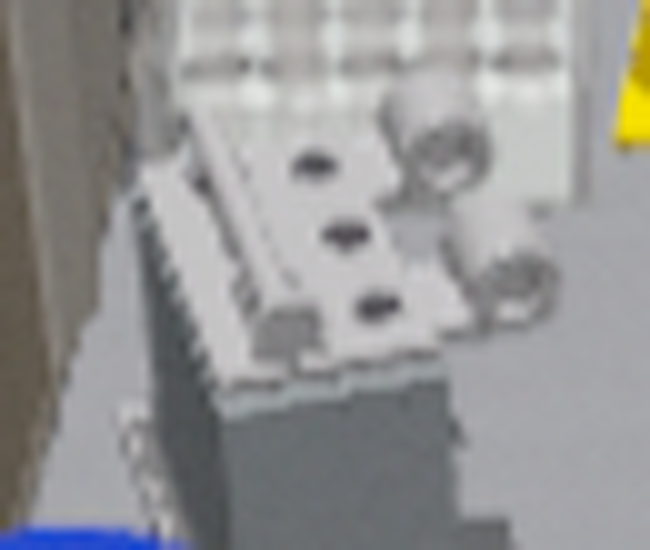

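The zoomed side view puts the near bore centre at about (518,285) and the far one, facing the gap, at about (455,158). The screw holes are at (315,163), (347,233) and (378,305).

Run:
```python
from h import *
np.set_printoptions(precision=4,suppress=True)
d=pickle.load(open("c0.pkl","rb"));T=d["top"];S=d["side"]
z2=lambda x,y:np.array([175+(x+.5)/10-.5,160+(y+.5)/10-.5])
s=[ray(S,z2(*p),.095) for p in((518,285),(455,158))];e=s[0]-s[1]
print(s,np.linalg.norm(e),np.degrees(np.arctan2(e[1],e[0]))-90,"gap",s[1]+e*16/56)
P=[]
for a,b in(((122,126),(378,305)),((175,107),(347,233)),((227,89),(315,163))):
    x=tri((T,dark(T,zt(*a))),(S,dark(S,z2(*b),2)));P.append(x)
    print("hole",x,proj(T,x)-dark(T,zt(*a)),proj(S,x)-dark(S,z2(*b),2))
e=P[0]-P[2];print(np.degrees(np.arctan2(e[1],e[0]))-90)
# calibration bias: leaf tab top from side?
g=cv2.cvtColor(T["color"],cv2.COLOR_RGB2GRAY)
for X in([.6035,-.1135,.095],[.606,-.115,.095]):print(proj(T,np.array(X)),(proj(T,np.array(X))-[240,112])*3.6, proj(S,np.array(X)))
for q in((.4413,-.1643,.047),):print(proj(S,np.array(q)))
```

```text
[array([ 0.5915, -0.0752,  0.095 ]), array([ 0.6088, -0.1266,  0.095 ])] 0.05419465754330954 18.54224853489103 gap [ 0.6039 -0.1119  0.095 ]
hole [ 0.6209 -0.0744  0.0895] [-0.0042 -0.4966] [0.4499 0.0759]
hole [ 0.6303 -0.1031  0.0895] [-0.0041 -0.3879] [0.3422 0.0602]
hole [ 0.6402 -0.1314  0.0899] [-0.005  -0.3908] [0.336  0.0614]
18.74973929150444
[293.7823 153.9313] [193.6163 150.9526] [221.9993 178.4797]
[294.5229 152.6535] [196.2823 146.3527] [220.9185 178.1171]
[292.5444 184.1956]
```

Jamb and leaf estimates agree across the two views:
- **Jamb:** gap at about (.603, −.112, .095), yaw 18.8°. The measured hole heights are 90 mm, as expected.
- **Leaf:** tab at about (.4415, −.1643), yaw 20.2°.

I'll move by going up and round the wash bottle, then towards the leaf.

>>> servo_tool --targets '[{"offset": [0, 0, -0.04], "dr": [0, 0, 0]}, {"offset": [0, 0, -0.08], "dr": [0, 0, 0]}, {"offset": [-0.03, -0.02, -0.09], "dr": [0, 0, 0]}, {"offset": [-0.25, -0.155, -0.09], "dr": [0, 0, 0]}, {"offset": [-0.25, -0.155, -0.09], "dr": [0, 0, 0]}, {"offset": [-0.25, -0.155, -0.09], "dr": [0, 0, 0]}, {"offset": [-0.25, -0.155, -0.09], "dr": [0, 0, 0]}, {"offset": [-0.25, -0.155, -0.09], "dr": [0, 0, 0]}, {"offset": [-0.25, -0.155, -0.09], "dr": [0, 0, 0]}, {"offset": [-0.25, -0.155, -0.09], "dr": [0, 0, 0]}, {"offset": [-0.471, -0.622, -0.04], "dr": [0, 0, -41]}, {"offset": [-0.471, -0.622, -0.04], "dr": [0, 0, -41]}, {"offset": [-0.471, -0.622, -0.04], "dr": [0, 0, -41]}, {"offset": [-0.471, -0.622, -0.04], "dr": [0, 0, -41]}, {"offset": [-0.471, -0.622, -0.04], "dr": [0, 0, -41]}, {"offset": [-0.471, -0.622, -0.04], "dr": [0, 0, -41]}, {"offset": [-0.471, -0.622, -0.04], "dr": [0, 0, -41]}, {"offset": [-0.471, -0.622, -0.04], "dr": [0, 0, -41]}, {"offset": [-0.471, -0.622, -0.04], "dr": [0, 0, -41]}, {"offset": [-0.471, -0.622, -0.04], "dr": [0, 0, -41]}]'

```text
time_s: 1.77
position: [0.4308, -0.0311, 0.2754]
tcp_rot: [[-0.938, -0.346, -0.0], [-0.346, 0.938, 0.0], [-0.0, 0.0, -1.0]]
force: [0.3, -0.2, -0.3]
opening: 1.0
grasp_force: 0.0
```

>>> servo_tool --targets '[{"offset": [0, 0, 0], "dr": [0, 0, 0]}, {"offset": [0, 0, 0], "dr": [0, 0, 0]}, {"offset": [0, 0, 0], "dr": [0, 0, 0]}]'

```text
time_s: 2.02
position: [0.4308, -0.0292, 0.2753]
tcp_rot: [[-0.939, -0.345, -0.001], [-0.345, 0.939, 0.001], [0.001, 0.002, -1.0]]
force: [0.6, 0.7, 0.0]
opening: 1.001
grasp_force: 0.0
```

>>> servo_tool --targets '[{"offset": [0.0366, -0.1306, 0.05], "dr": [0, 0, 0]}, {"offset": [0.0366, -0.1306, 0.05], "dr": [0, 0, 0]}, {"offset": [0.0366, -0.1306, 0.05], "dr": [0, 0, 0]}, {"offset": [0.0366, -0.1306, 0.1], "dr": [0, 0, 0]}, {"offset": [0.0366, -0.1306, 0.2], "dr": [0, 0, 0]}, {"offset": [0.0366, -0.1306, 0.2], "dr": [0, 0, 0]}, {"offset": [0.0366, -0.1306, 0.2], "dr": [0, 0, 0]}, {"offset": [0.0366, -0.1306, 0.2], "dr": [0, 0, 0]}, {"offset": [0.0366, -0.1306, 0.2], "dr": [0, 0, 0]}, {"offset": [0.0366, -0.1306, 0.2], "dr": [0, 0, 0]}]'

```text
time_s: 2.85
position: [0.4433, -0.1641, 0.0771]
tcp_rot: [[-0.938, -0.348, 0.002], [-0.348, 0.938, -0.001], [-0.001, -0.002, -1.0]]
force: [-0.5, 0.5, 0.4]
opening: 0.998
grasp_force: 0.0
```

Run:
```python
from rig import bot,viewer
import cv2,numpy as np
s=bot.read_state();print(s["position"].round(4),s["tcp_rot"].round(4).tolist(),s["joint_positions"].round(1))
t=viewer.capture("top")["color"][150:290,240:380];u=viewer.capture("side")["color"][150:290,200:340]
cv2.imwrite("pics/a.png",cv2.resize(np.hstack([t,u])[:,:,::-1],None,fx=2.8,fy=2.8,interpolation=cv2.INTER_CUBIC))
```

```text
[ 0.4433 -0.1641  0.0771] [[-0.9376, -0.3478, 0.0018], [-0.3478, 0.9376, -0.0011], [-0.0013, -0.0016, -1.0]] [ -33.9   33.1  110.9    0.    35.8 -144.3]
```

View pics/a.png

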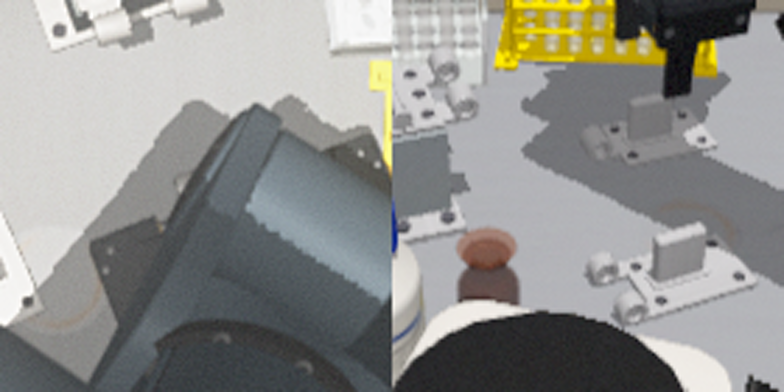

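Run:
```python
from h import *
S=pickle.load(open("c0.pkl","rb"))["side"]
for k in(-.05,0,.05):
  p=np.array([.4433-.348*k,-.1641+.938*k,.0771]);print(k,((proj(S,p)-[200,150])*2.8+[392,0]).round())
print(((proj(S,np.array([.4413,-.1643,.047]))-[200,150])*2.8+[392,0]).round())
```

```text
-0.05 [627.  37.]
0 [651.  66.]
0.05 [676.  96.]
[651.  96.]
```

The near finger tip projects to (676,96), where it is seen, and the tab top sits at (651,96) as predicted, so the grasp is aligned. Next: descend, then close.

>>> servo_tool --targets '[{"offset": [0.0018, 0, 0.02], "dr": [0, 0, 0]}, {"offset": [0.0018, 0, 0.04], "dr": [0, 0, 0]}, {"offset": [0.0018, 0, 0.055], "dr": [0, 0, 0]}, {"offset": [0.0018, 0, 0.062], "dr": [0, 0, 0]}, {"offset": [0.0018, 0, 0.063], "dr": [0, 0, 0]}, {"offset": [0.0018, 0, 0.063], "dr": [0, 0, 0]}]'

```text
time_s: 3.45
position: [0.4412, -0.166, 0.0139]
tcp_rot: [[-0.938, -0.346, 0.002], [-0.346, 0.938, -0.001], [-0.001, -0.002, -1.0]]
force: [1.4, -0.7, 0.3]
opening: 0.997
grasp_force: 0.0
```

>>> servo_tool --targets '[{"offset": [0, 0, 0], "dr": [0, 0, 0]}, {"offset": [0, 0, 0], "dr": [0, 0, 0]}, {"offset": [0, 0, 0], "dr": [0, 0, 0]}, {"offset": [0, 0, 0], "dr": [0, 0, 0]}, {"offset": [0, 0, 0], "dr": [0, 0, 0]}, {"offset": [0, 0, 0], "dr": [0, 0, 0]}, {"offset": [0, 0, 0], "dr": [0, 0, 0]}, {"offset": [0, 0, 0], "dr": [0, 0, 0]}, {"offset": [0, 0, 0], "dr": [0, 0, 0]}, {"offset": [0, 0, 0], "dr": [0, 0, 0]}]' --gripper 1

```text
time_s: 4.28
position: [0.4402, -0.1655, 0.0126]
tcp_rot: [[-0.938, -0.346, -0.0], [-0.346, 0.938, 0.0], [0.0, 0.0, -1.0]]
force: [0.2, -0.3, 0.3]
opening: 0.329
grasp_force: 0.0
```

>>> servo_tool --targets '[{"offset": [0, 0, 0], "dr": [0, 0, 0]}, {"offset": [0, 0, 0], "dr": [0, 0, 0]}, {"offset": [0, 0, 0], "dr": [0, 0, 0]}, {"offset": [0, 0, 0], "dr": [0, 0, 0]}, {"offset": [0, 0, 0], "dr": [0, 0, 0]}, {"offset": [0, 0, 0], "dr": [0, 0, 0]}]'

```text
time_s: 4.78
position: [0.4399, -0.1652, 0.0126]
tcp_rot: [[-0.938, -0.345, -0.001], [-0.345, 0.938, 0.001], [0.001, 0.001, -1.0]]
force: [-1.0, 1.6, 0.9]
opening: 0.131
grasp_force: 30.0
```

Gripped: the opening of about 11.4 mm matches the 12 mm tab, with 30 N on the pads. Lifting and moving to 60 mm in front of the gap.

>>> servo_tool --targets '[{"offset": [0, 0, -0.008], "dr": [0, 0, 0]}, {"offset": [0, 0, -0.022], "dr": [0, 0, 0]}, {"offset": [0, 0, -0.04], "dr": [0, 0, 0]}, {"offset": [0, 0, -0.058], "dr": [0, 0, 0]}, {"offset": [-0.01, -0.001, -0.072], "dr": [0, 0, 0]}, {"offset": [-0.025, -0.002, -0.08], "dr": [0, 0, 0.7]}, {"offset": [-0.042, -0.003, -0.084], "dr": [0, 0, 1.4]}, {"offset": [-0.054, -0.004, -0.084], "dr": [0, 0, 1.4]}, {"offset": [-0.06, -0.004, -0.084], "dr": [0, 0, 1.4]}, {"offset": [-0.06, -0.004, -0.084], "dr": [0, 0, 1.4]}, {"offset": [-0.06, -0.004, -0.084], "dr": [0, 0, 1.4]}, {"offset": [-0.06, -0.004, -0.084], "dr": [0, 0, 1.4]}]'

```text
time_s: 5.78
position: [0.4966, -0.1483, 0.0962]
tcp_rot: [[-0.947, -0.322, -0.002], [-0.322, 0.947, 0.001], [0.002, 0.002, -1.0]]
force: [-0.5, -0.0, -3.3]
opening: 0.133
grasp_force: 30.0
```

Run:
```python
from rig import bot,viewer
import cv2,numpy as np,pickle
d={n:viewer.capture(n) for n in("top","side")};s=bot.read_state();d["s"]=s;pickle.dump(d,open("c1.pkl","wb"))
print(s["position"].round(4),s["tcp_rot"].round(4).tolist(),s["joint_positions"].round(1),s["opening"],s["grasp_force"],s["force"])
t=d["top"]["color"][130:210,250:330];u=d["side"]["color"][140:220,190:270]
cv2.imwrite("pics/b.png",cv2.resize(np.hstack([t,u])[:,:,::-1],None,fx=5,fy=5,interpolation=cv2.INTER_CUBIC))
```

```text
[ 0.4968 -0.1485  0.0963] [[-0.9467, -0.322, -0.0017], [-0.322, 0.9467, 0.0007], [0.0013, 0.0012, -1.0]] [ -29.    33.3  103.6   -0.    43.2 -137.8] 0.1300528515845312 29.998782081529498 [ 0.02084138 -0.09508523 -3.70640196]
```

View pics/b.png

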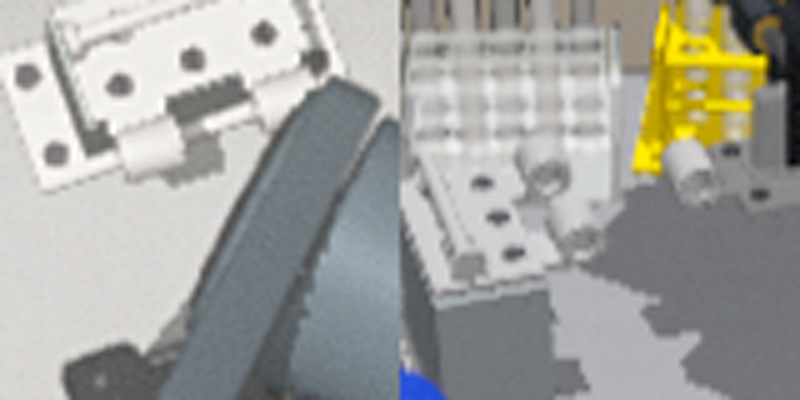

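The side crop shows the held knuckle's bore face at about (702,186), with plate holes at (730,151) and (760,194). The jamb bores are at about (585,240) and (548,178). The top view is blocked by the wrist. Comparing these with predicted positions.

Run:
```python
from h import *
np.set_printoptions(precision=4,suppress=True)
d=pickle.load(open("c1.pkl","rb"));S=d["side"];s=d["s"]
p=s["position"];X=-s["tcp_rot"][:,0];Y=s["tcp_rot"][:,1]
z=lambda x,y:np.array([190+(x-400+.5)/5-.5,140+(y+.5)/5-.5])
k=p+.0518*X;k[2]=.0947
print("k",k)
print("face pred",proj(S,k+.013*Y),"seen",z(702,186),"seen@z",ray(S,z(702,186),k[2]))
# plate holes: leaf coords (rel. plate centre) +-.0324,+-.02 ; z -5 mm from knuckle
for a,b,q in((.0324,.02,None),(.0324,-.02,None)):
    h=k+X*(-.0595+a)+Y*b;h[2]=k[2]-.005;print("hole pred",proj(S,h))
print("seen",[dark(S,z(*q),2) for q in((730,151),(760,194))])
g=np.array([.6033,-.1122,.095]);yj=np.array([-np.sin(np.radians(18.8)),np.cos(np.radians(18.8)),0])
print("jamb pred",proj(S,g+.04*yj),proj(S,g-.016*yj),"seen",z(585,240),z(548,178))
im=S["color"][160:200,205:270][:,:,::-1];cv2.imwrite("pics/c.png",cv2.resize(im,None,fx=12,fy=12,interpolation=cv2.INTER_CUBIC))
```

```text
k [ 0.5459 -0.1318  0.0947]
face pred [249.9474 177.1657] seen [250.  176.8] seen@z [ 0.5416 -0.1211  0.0947]
hole pred [262.4507 178.5789]
hole pred [256.7048 169.8214]
seen [array([255.7826, 169.6798]), array([261.4833, 178.4535])]
jamb pred [226.8548 188.2823] [220.2168 175.1767] seen [226.6 187.6] [219.2 175.2]
```

View pics/c.png

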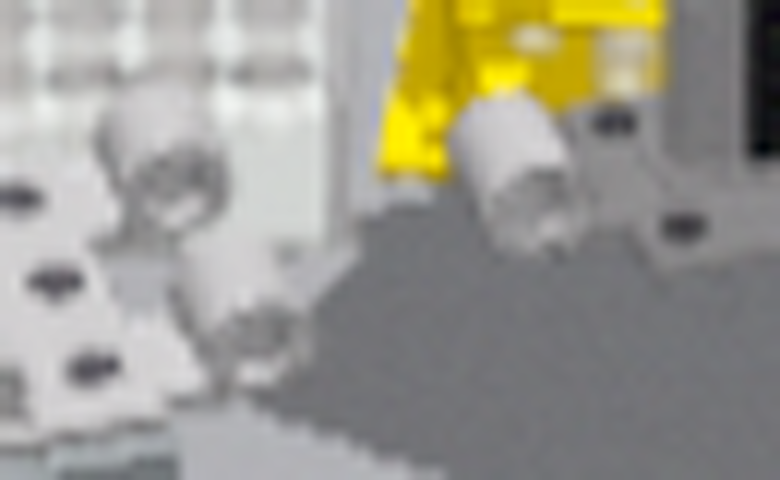

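Held leaf and jamb both match predictions to within about 1 mm in the same camera, so the insertion is an almost straight −60 mm move along tool x. Going in slowly.

>>> servo_tool --targets '[{"offset": [-0.005, 0, 0], "dr": [0, 0, 0]}, {"offset": [-0.014, 0, 0], "dr": [0, 0, 0]}, {"offset": [-0.023, 0, 0], "dr": [0, 0, 0]}, {"offset": [-0.03, 0, 0], "dr": [0, 0, 0]}, {"offset": [-0.034, 0, 0], "dr": [0, 0, 0]}, {"offset": [-0.038, 0, 0], "dr": [0, 0, 0]}, {"offset": [-0.042, 0, 0], "dr": [0, 0, 0]}, {"offset": [-0.046, 0, 0], "dr": [0, 0, 0]}, {"offset": [-0.05, 0, 0], "dr": [0, 0, 0]}, {"offset": [-0.053, 0, 0], "dr": [0, 0, 0]}, {"offset": [-0.056, 0, 0], "dr": [0, 0, 0]}, {"offset": [-0.058, 0, 0], "dr": [0, 0, 0]}, {"offset": [-0.06, 0, 0], "dr": [0, 0, 0]}, {"offset": [-0.06, 0, 0], "dr": [0, 0, 0]}, {"offset": [-0.06, 0, 0], "dr": [0, 0, 0]}, {"offset": [-0.06, 0, 0], "dr": [0, 0, 0]}]'

```text
time_s: 7.22
position: [0.5546, -0.1292, 0.0966]
tcp_rot: [[-0.947, -0.322, -0.0], [-0.322, 0.947, 0.0], [0.0, 0.0, -1.0]]
force: [0.1, -0.3, -2.8]
opening: 0.137
grasp_force: 30.0
```

Run:
```python
from rig import bot,viewer
import cv2,numpy as np,pickle
d={n:viewer.capture(n) for n in("top","side")};s=bot.read_state();d["s"]=s;pickle.dump(d,open("c2.pkl","wb"))
print(s["position"].round(4),s["tcp_rot"].round(4).tolist(),s["opening"],s["grasp_force"],s["force"],s["moment"])
t=d["top"]["color"][130:180,255:305];u=d["side"]["color"][155:205,205:255]
cv2.imwrite("pics/d.png",cv2.resize(np.hstack([t,u])[:,:,::-1],None,fx=8,fy=8,interpolation=cv2.INTER_CUBIC))
```

```text
[ 0.5546 -0.1292  0.0966] [[-0.9466, -0.3224, -0.0003], [-0.3224, 0.9466, 0.0001], [0.0002, 0.0002, -1.0]] 0.1346548970511418 29.998697256669402 [ 0.49540935 -0.4719219  -1.89167138] [ 0.04301789  0.04550872 -0.03490652]
```

View pics/d.png

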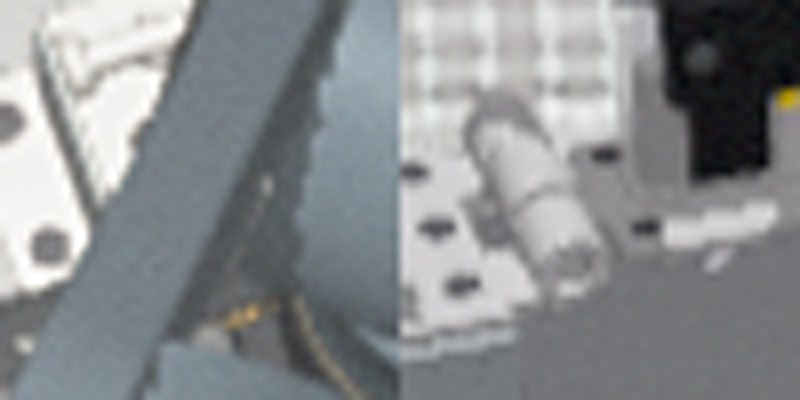

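The side view shows the three barrels nearly collinear, with no contact force. One magnified check of the barrel edges.

Run:
```python
from h import *
np.set_printoptions(precision=2,suppress=True)
d=pickle.load(open("c2.pkl","rb"));S=d["side"]
im=S["color"][162:194,212:234][:,:,::-1]
z=cv2.resize(im,None,fx=18,fy=18,interpolation=cv2.INTER_CUBIC)
z=cv2.normalize(z,None,0,255,cv2.NORM_MINMAX)
cv2.imwrite("pics/e.png",z)
D=lambda x,y:dark(S,np.array([205+(x-400+.5)/8-.5,155+(y+.5)/8-.5]),2)
print("held holes",D(605,155),D(645,228),"jamb",D(415,172),D(437,228),D(461,285))
p=d["s"]["position"];X=-d["s"]["tcp_rot"][:,0];Y=d["s"]["tcp_rot"][:,1];k=p+.0518*X;k[2]=.095;print((k*1e3))
for b in(.02,-.02):
    h=k+X*(-.0271)+Y*b;h[2]-=.005;print("pred",proj(S,h))
g=np.array([.6033,-.1126,.095]);yj=np.array([-np.sin(np.radians(18.8)),np.cos(np.radians(18.8)),0]);xj=np.array([yj[1],-yj[0],0])
for q in(40,16,13,-13,-16,-40):print(q,[((proj(S,g+yj*q/1e3+xj*a)-[212,162]+.5)*18).round() for a in(-.011,0,.011)])
```

```text
held holes [230.33 173.95] [235.28 182.99] jamb [206.03 176.06] [209.22 183.05] [212.32 190.28]
[ 603.59 -112.55   95.  ]
pred [236.31 183.12]
pred [231.32 174.07]
40 [array([366., 464.]), array([277., 480.]), array([187., 497.])]
16 [array([312., 361.]), array([224., 376.]), array([136., 392.])]
13 [array([305., 348.]), array([218., 364.]), array([130., 379.])]
-13 [array([249., 242.]), array([163., 257.]), array([ 77., 272.])]
-16 [array([243., 230.]), array([157., 244.]), array([ 71., 259.])]
-40 [array([193., 136.]), array([109., 150.]), array([ 25., 164.])]
```

View pics/e.png

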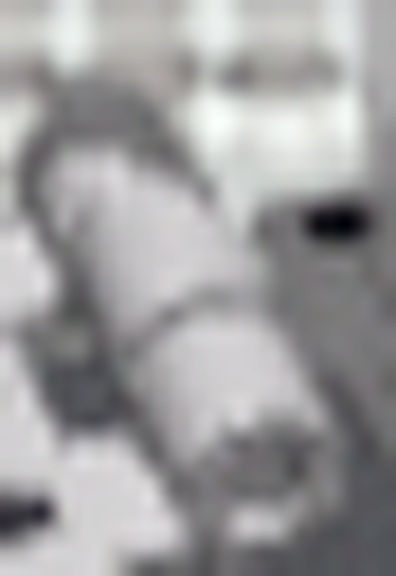

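Run:
```python
from h import *
from scipy.ndimage import map_coordinates as mc
np.set_printoptions(precision=0,suppress=True,linewidth=220)
yj=np.array([-np.sin(np.radians(18.8)),np.cos(np.radians(18.8)),0]);xj=np.array([yj[1],-yj[0],0])
g=np.array([.6033,-.1126,.095])
a=np.arange(-16,17,1.5)
def prof(c,o,q):
    im=cv2.cvtColor(c["color"],cv2.COLOR_RGB2GRAY).astype(float)
    P=np.array([proj(c,o+yj*q/1e3+xj*t/1e3+[0,0,.011]) for t in a])
    return mc(im,[P[:,1],P[:,0]],order=1)
d=pickle.load(open("c2.pkl","rb"));e=pickle.load(open("c1.pkl","rb"))["side"]
print(a)
for q in(36,32,28,24,20,16,14.5,12,8,4,0,-4,-8,-12,-16,-20,-25,-30):print(q,prof(d["side"],g,q), prof(e,g,q) if q>14 or q<-16 else "")
```

```text
[-16. -14. -13. -12. -10.  -8.  -7.  -6.  -4.  -2.  -1.   0.   2.   4.   5.   6.   8.  10.  11.  12.  14.  16.]
36 [134. 138. 141. 140. 137. 130. 137. 156. 184. 197. 204. 208. 208. 208. 206. 203. 198. 190. 179. 165. 148. 127.] [158. 171. 179. 179. 179. 178. 178. 181. 187. 197. 203. 206. 207. 207. 205. 204. 198. 189. 179. 165. 149. 136.]
32 [142. 141. 142. 144. 143. 141. 144. 161. 183. 199. 205. 207. 208. 208. 206. 203. 198. 188. 177. 165. 154. 135.] [175. 175. 178. 179. 177. 170. 166. 170. 185. 199. 203. 206. 207. 206. 205. 202. 197. 188. 177. 166. 159. 160.]
28 [142. 143. 144. 145. 144. 141. 147. 162. 186. 198. 205. 208. 208. 207. 206. 201. 195. 186. 175. 164. 151. 132.] [165. 173. 185. 182. 176. 167. 167. 175. 192. 200. 205. 207. 208. 207. 205. 200. 194. 185. 174. 169. 169. 176.]
24 [144. 145. 144. 143. 142. 142. 145. 157. 176. 194. 204. 208. 209. 208. 204. 197. 189. 176. 162. 143. 139. 129.] [173. 196. 202. 200. 195. 191. 189. 194. 199. 205. 207. 208. 208. 206. 204. 200. 195. 182. 168. 157. 162. 166.]
20 [142. 144. 145. 144. 142. 139. 141. 151. 168. 178. 182. 184. 189. 188. 184. 1
[... 1513 characters left out ...]
165. 150. 133.] 
-20 [228. 223. 219. 223. 228. 224. 203. 174. 148. 137. 137. 146. 163. 187. 187. 187. 188. 181. 168. 145. 135. 140.] [227. 223. 220. 224. 227. 223. 210. 194. 194. 197. 203. 207. 208. 209. 205. 201. 197. 189. 178. 164. 150. 150.]
-25 [216. 220. 230. 238. 236. 223. 202. 177. 154. 138. 139. 141. 145. 148. 150. 152. 152. 148. 134. 137. 150. 187.] [217. 222. 231. 238. 236. 224. 206. 199. 197. 203. 206. 208. 209. 207. 205. 202. 196. 188. 176. 170. 170. 193.]
-30 [183. 193. 209. 221. 217. 199. 185. 170. 152. 143. 139. 140. 141. 141. 141. 139. 137. 143. 158. 181. 204. 219.] [183. 193. 209. 221. 217. 199. 193. 192. 201. 204. 204. 207. 208. 207. 204. 200. 195. 189. 188. 192. 208. 218.]
```

Barrel shading profiles agree to about 0.5 mm across the axis. For the lateral centring, I'll use the screw holes, which are on both parts at z = 90 mm in the same camera.

Run:
```python
from h import *
np.set_printoptions(precision=2,suppress=True)
S=pickle.load(open("c2.pkl","rb"))["side"]
R=lambda u:ray(S,u,.09)*1e3
hd=[R(u) for u in((230.33,173.95),(235.28,182.99))];jb=[R(u) for u in((206.03,176.06),(209.22,183.05),(212.32,190.28))]
print(hd,jb)
yw=lambda e:np.degrees(np.arctan2(e[1],e[0]))-90
print("len",np.linalg.norm(hd[1]-hd[0]),np.linalg.norm(jb[2]-jb[0]),"yaw",yw(hd[1]-hd[0]),yw(jb[2]-jb[0]))
m=sum(jb)/3-sum(hd)/2
for a in(18.3,18.8,19.2):
    r=np.radians(a);print(a,"along x",m@[np.cos(r),np.sin(r),0],"lateral (jamb - leaf, +y)",m@[-np.sin(r),np.cos(r),0])
```

```text
[array([ 586.67, -140.73,   90.  ]), array([ 573.78, -102.9 ,   90.  ])] [array([ 641.02, -131.57,   90.  ]), array([ 631.07, -102.56,   90.  ]), array([621.73, -74.07,  90.  ])]
len 39.9658160692328 60.643506017557456 yaw 18.81504812786845 18.544481366579916
18.3 along x 54.45589107604254 lateral (jamb - leaf, +y) 2.0865663230980256
18.8 along x 54.47202605766077 lateral (jamb - leaf, +y) 1.6112756064753682
19.2 along x 54.481947347230594 lateral (jamb - leaf, +y) 1.23095294795955
```

The hole spacings come out at 40 and 60 mm, and the yaws match. The leaf sits about 1.5 mm too far to −y, so I'll nudge it by +1.2 mm along tool y and settle.

>>> servo_tool --targets '[{"offset": [0, 0.0006, 0], "dr": [0, 0, 0]}, {"offset": [0, 0.0012, 0], "dr": [0, 0, 0]}, {"offset": [0, 0.0012, 0], "dr": [0, 0, 0]}, {"offset": [0, 0.0012, 0], "dr": [0, 0, 0]}, {"offset": [0, 0.0012, 0], "dr": [0, 0, 0]}, {"offset": [0, 0.0012, 0], "dr": [0, 0, 0]}, {"offset": [0, 0.0012, 0], "dr": [0, 0, 0]}, {"offset": [0, 0.0012, 0], "dr": [0, 0, 0]}]'

```text
time_s: 7.98
position: [0.5544, -0.1281, 0.0967]
tcp_rot: [[-0.947, -0.323, 0.0], [-0.323, 0.947, -0.0], [-0.0, -0.0, -1.0]]
force: [0.7, 0.5, -3.3]
opening: 0.132
grasp_force: 30.0
```

Run:
```python
from h import *
from rig import bot,viewer
np.set_printoptions(precision=2,suppress=True)
S=viewer.capture("side");s=bot.read_state()
print(s["position"]*1e3,s["tcp_rot"][:,0],s["force"],s["moment"],s["grasp_force"],s["opening"],abs(s["qvel"]).max())
R=lambda u:ray(S,dark(S,np.array(u),2),.09)*1e3
hd=[R(u) for u in((230.33,174.2),(235.1,183.2))];jb=[R(u) for u in((206.03,176.06),(209.22,183.05),(212.32,190.28))]
m=sum(jb)/3-sum(hd)/2;r=np.radians(18.8)
e=hd[1]-hd[0];print(np.linalg.norm(e),np.degrees(np.arctan2(e[1],e[0]))-90,m@[np.cos(r),np.sin(r),0],m@[-np.sin(r),np.cos(r),0])
```

```text
[ 554.41 -128.12   96.68] [-0.95 -0.32 -0.  ] [-0.39 -0.19 -2.09] [0.02 0.02 0.01] 29.9987755715847 0.13653981264768755 0.09704931357365032
40.03450637945088 18.029423904153745 53.95659243876166 0.5949181330798362
```

The leaf is level and centred, with about 0.6 mm of lateral offset against 3 mm of clearance per side. There is no contact force beyond the leaf's weight. Handing in.

```bash
python3 -c "
from rig import ticket
print(ticket.hand_in())"
```

```text
the job is handed in; nothing more can be done
None
```

I handed the job in with the single-knuckle leaf still gripped, level, and its knuckle in the jamb gap; by camera it is about 0.6 mm off-centre along the hinge and the holes line up to within about 1 mm, with no contact force, though the hand-in gave no verdict.

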